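# Show the scanner two features, then accept with the lever

## Task

Point straight down at the open bore of the flanged hub, with the fingertips about 2 cm above it, and hold there for two seconds; then point in the same way for two seconds at the top of the taller of the two pins. After that, push the lever on the control box all the way over, away from the robot, and let go of it. Touch or move nothing but the lever, lift nothing, and do not hover low over the other pieces on the plate, since the scanner would pick them up too.

Things in the scene. Friction and masses are not known exactly. Their poses are not given: they have to be found in the camera images.
- stage: measuring stage, fixed: 300 x 360 mm (x by y), dark base and deck carrying a perforated grey metal plate, 250 x 335 mm, whose top lies 50 mm above the table. Origin at the centre of its underside, z up. Six loose pieces stand on the plate in any order, about 110 mm apart.
- hub: flanged hub, bare aluminium, loose: round flange 72 mm in diameter and 10 mm thick with a boss 44 mm in diameter on it, 42 mm tall in all, open bore of 24 mm right through. Origin at the centre of its underside, z up. To be pointed at, never touched.
- hub_bore (a point): centre of the bore's mouth, at the top of the hub's boss, 42 mm above the plate, z up.
- pin_tall: the taller gauge pin, steel, loose: round foot 52 mm in diameter and 16 mm high, upright pin 18 mm in diameter, 95 mm tall in all. Origin at the centre of its underside. To be pointed at, never touched.
- pin_tall_top (a point): centre of the taller pin's flat top, 95 mm above the plate, z up.
- pin_short: the shorter gauge pin, otherwise like the taller one, 60 mm tall in all, loose. Leave alone.
- pin_short_top (a point): centre of the shorter pin's top, 60 mm above the plate, z up.
- collar: plain aluminium collar without a flange, 60 mm in diameter, 30 mm tall, bore 28 mm, loose. Origin at the centre of its underside. Leave alone.
- collar_top (a point): centre of the collar's mouth, 30 mm above the plate, z up.
- bracket: small aluminium angle bracket, 60 x 44 mm, upright leg 45 mm high at its +x end, loose. Origin at the centre of its underside. Leave alone.
- vise: small dark steel vise, 76 x 36 mm, 46 mm high, with a spindle to its -x side reaching 38 mm from its centre, loose. Origin at the centre of its underside. Leave alone.
- lever_base: grey control box, fixed on the table: 70 x 50 x 25 mm (x by y by z), carrying a toggle lever. Origin at the centre of its underside; the lever pivots about the box's y axis, 22 mm above the origin. The box's +x axis points away from the robot (within 0.3 rad).
- lever (a joint): angle of the lever, rad: at 0 it leans 0.5 rad towards the box's -x side (towards the robot), at 0.5 it stands upright, at 1.0 (its stop) it leans 0.5 rad to +x. It starts between 0 and 0.2; light friction (about 1 N at the tip), no spring: it stays where it is left.
- lever_tip (a point): centre of the lever's black ball (26 mm in diameter), 80 mm from the pivot, on a steel rod 10 mm in diameter; about 92 mm above the table at either end of the swing, 102 mm when upright.
- mouse: grey computer mouse, 100 x 58 x 34 mm, loose on the table. Leave alone.
- spanner: steel spanner, 150 mm long, lying on the table, loose. Leave alone.
- pencil_cup: open grey cup, 76 mm in diameter, 95 mm tall, loose on the table. Leave alone.
There are look-alikes about, which are no part of the job. What is shaped like the pin_tall but blue or purple is not meant.

How it is judged (in metres and radians):
On the way, in this order (a step that is already met when the one before it is completed fails the run):
1. tool points down at the hub's bore, within 13 mm sideways and with the TCP at most 65 mm above the mouth, for 1.5 s (horizontal distance between the grasp point and hub_bore below 0.013 m and z of the grasp point in the frame of hub_bore between 0.003 and 0.065 m and angle between the grasp point's own z axis and vertical above 2.7 rad), for 1.5 s.
2. tool points down at the top of the taller pin in the same way for 1.5 s (horizontal distance between the grasp point and pin_tall_top below 0.013 m and z of the grasp point in the frame of pin_tall_top between 0.003 and 0.065 m and angle between the grasp point's own z axis and vertical above 2.7 rad), for 1.5 s.
3. lever pushed over, only after both were pointed at (value of joint lever above 0.85 rad), for 0.1 s.
At the end, for the whole second after the job is handed in: The lever stands at 0.85 rad or more (of 1.0), left alone; the six pieces on the plate are within 10 mm and the mouse, spanner and cup within 15 mm of where they started (value of joint lever above 0.85 rad and distance of each of hub, collar, pin_tall, pin_short, bracket, vise from where it was at the start of the episode below 0.01 m and distance of each of mouse, spanner, pencil_cup from where it was at the start of the episode below 0.015 m); the robot touches nothing.
It fails at once if the robot touches a piece on the plate (contact force between any of the fingers, the arm and hub above 0.5 N or contact force between any of the fingers, the arm and collar above 0.5 N or contact force between any of the fingers, the arm and pin_tall above 0.5 N or contact force between any of the fingers, the arm and pin_short above 0.5 N or contact force between any of the fingers, the arm and bracket above 0.5 N or contact force between any of the fingers, the arm and vise above 0.5 N).
It fails at once if the robot touches the measuring stage (contact force between any of the fingers, the arm and stage above 0.5 N).
It fails at once if a piece on the plate is moved or lifted by more than 10 mm (distance of any of hub, collar, pin_tall, pin_short, bracket, vise from where it was at the start of the episode above 0.01 m).
It fails at once if the robot touches the mouse, the spanner or the cup, or they are moved or lifted by more than 15 mm (distance of any of mouse, spanner, pencil_cup from where it was at the start of the episode above 0.015 m or contact force between any of the fingers, the arm and mouse above 0.5 N or contact force between any of the fingers, the arm and spanner above 0.5 N or contact force between any of the fingers, the arm and pencil_cup above 0.5 N).
It fails at once if the tool hovers low over a wrong piece (TCP within 12 mm sideways of its middle and less than 45 mm above the shorter pin or the collar, or less than 85 mm above the underside of the bracket or vise) ((horizontal distance between the grasp point and pin_short_top below 0.012 m and z of the grasp point in the frame of pin_short_top between 0.003 and 0.045 m) or (horizontal distance between the grasp point and collar_top below 0.012 m and z of the grasp point in the frame of collar_top between 0.003 and 0.045 m) or (horizontal distance between the grasp point and bracket below 0.012 m and z of the grasp point in the frame of bracket below 0.085 m) or (horizontal distance between the grasp point and vise below 0.012 m and z of the grasp point in the frame of vise below 0.085 m)).
It also fails if it takes over 54 s, if anything falls off the work surface, if the arm or the gripper's body presses on something with over 40 N, if the wrist force passes 120 N, or if a joint passes its speed limit or range.

## Robot

A 6-joint arm with a two-finger parallel gripper is mounted at the origin on the work surface. World frame = base frame: x ahead of the robot, y to its left, z up, the work surface at z = 0. Lengths are in mm, angles in degrees, forces in N, time in s.
With the tool pointing down it reaches from about 425 to 925 mm from the base axis. Payload 12.5 kg.
Tool frame: the origin (TCP) lies between the finger pads, 19 mm behind the fingertips; this is the grasp point; z points along the fingers, y is the line along which they close (so a half turn about z gives the same grasp; the last joint's range is limited). The gripper opens to 85 mm and grips with 20 to 120 N. Pads are 22 mm wide; open, the fingers measure 114 mm over their backs; the gripper's body (76 mm by 85 mm) begins 54 mm behind the grasp point. The pads swing forward as they close: fully open they stand 13 mm farther back than shut.
Start: joints at [-78.644, 28.126, 89.318, -0, 62.55, -6.05], TCP at [186.99, -596.387, 250.027] pointing down, gripper open.
Joint ranges: [-177.58, 177.58], [-47.91, 125.51], [2.72, 160], [-65.01, 245.01], [3.68, 167.84], [-153.87, 153.87]. Speed limits (degrees/s): [127.2, 127.2, 159.86, 180, 180, 180].

## Interface

Orientations are given as [roll, pitch, yaw] about the fixed x, y, z axes, in that order (R = Rz(yaw) Ry(pitch) Rx(roll)).
In Python, from workcell import sensors, eyes, workorder gives the robot as it stands.
- The arm moves only by the tool apply_moves, never from a script. Its argument "rows" is a list of rows, each a list of 4 numbers: the shift along the tool's x, y, z in m, then the turn about the tool's z in degrees. A call has 1 to 10 rows; each row shifts and turns the commanded pose from where the row before left it, along the tool's axes as they then stand; what a row does not reach is not made up. A row lasts 1/10 s, in which the tool goes at most 50 mm and 8.59 degrees, less where a joint would pass 70% of its speed; a pose out of reach is approached as far as the arm can. A call is refused whole if a number of a shift passes 0.05 or a number of a turn 8.59, either way. A call with a gripper value outside its range is refused whole. "claw" is the finger opening in m, from 0 to 0.0854, set as the call begins (left out, the last holds). The fingers move at their own pace and stop on an object; "newtons" is the grip in N (left out, the last holds). Time passes only in rows, so rows that do not move let the fingers close. It gives the time, the measured TCP pose, the force, the opening and the grip force at its end, in the units of the state.
- sensors.state(): the state, without advancing time (a new reading comes with each control period).
- eyes.snapshot(name): name is "side" or "top" or "wrist"; returns a dict with "frame" (384x512x3 uint8, red, green, blue), "intrinsics" (3x3 intrinsics, pixels), "world_from_camera" (4x4, takes a point from camera to world coordinates). Camera axes: x right, y down, z forward; pixel columns grow to the right and rows downward; lengths in mm; the calibration is good to about 2 mm. A picture is of the moment at which its call begins. There is no depth.
- workorder.finish_job(): hands the job in; it is judged then, once.
The state is a dict: "time": time; "qpos": joint angles; "joint_velocities": joint speeds; "tau": joint torques, N m; "eef_pos": TCP position; "orientation": TCP orientation; "contact_force": force on the tool from outside, world axes, zero at the start; "moment": the same for the moment, N m; "width": opening from 0.0 (shut) to 1.0 (fully open); "grip_force": force on a finger pad.
Only numpy, scipy, OpenCV 4.12 (cv2) and the standard library are available. Lean on these libraries where they do the work, as an engineer would, in place of code of your own. Each camera call takes 0.05 s, during which the arm holds its last target. There are 200 camera calls.

## Working session

There is one attempt and no reset: what is moved stays moved. The work goes in short steps, Python scripts to look and compute and a tool call to move; the robot and the scene stay as the last step left them, time stands still between calls to the robot, and variables do not carry over. Pictures are saved under pics/ and viewed, at most 10 in all, crops included, and the job is handed in when it is done.

Besides the shell and the picture viewer there is one more tool, called after "Call:" as name([rows], argument=value, ...), one row to a line, values as JSON. apply_moves: Moves the arm, as the interface text tells. Its arguments: {"type":"object","properties":{"rows":{"type":"array","items":{"type":"array","items":{"type":"number"}}},"claw":{"type":"number"},"newtons":{"type":"number"}},"required":["rows"]}

```bash
mkdir -p pics
python3 - <<'E'
from workcell import sensors, eyes
import cv2, numpy as np, pickle
d={}
for n in ("top","side","wrist"):
    s=eyes.snapshot(n); d[n]=s
    cv2.imwrite(f"pics/{n}0.png",cv2.resize(s["frame"][:,:,::-1],(800,600),interpolation=cv2.INTER_CUBIC))
    print(n,np.round(s["intrinsics"],1).tolist(),np.round(s["world_from_camera"],3).tolist())
pickle.dump(d,open("s0.pkl","wb"))
s=sensors.state();print(s["eef_pos"],s["orientation"],s["time"])
E
```

```text
top [[446.0, 0.0, 259.0], [0.0, 446.0, 193.8], [0.0, 0.0, 1.0]] [[-0.109, -0.966, 0.236, 242.425], [-0.994, 0.106, -0.026, 11.911], [0.0, -0.237, -0.971, 1281.403], [0.0, 0.0, 0.0, 1.0]]
side [[389.4, 0.0, 261.2], [0.0, 389.4, 196.6], [0.0, 0.0, 1.0]] [[-0.866, -0.27, 0.421, -21.538], [-0.499, 0.509, -0.702, 863.388], [-0.025, -0.818, -0.575, 819.529], [0.0, 0.0, 0.0, 1.0]]
wrist [[280.5, 0.0, 254.6], [0.0, 280.5, 189.8], [0.0, 0.0, 1.0]] [[0.299, -0.91, -0.288, 261.439], [-0.954, -0.286, -0.089, -574.471], [-0.002, 0.301, -0.954, 373.839], [0.0, 0.0, 0.0, 1.0]]
[ 186.97260698 -596.22766661  249.57326757] [-1.79955801e+02 -4.23625257e-03  1.74085333e+01] 0.15
```

View pics/top0.png

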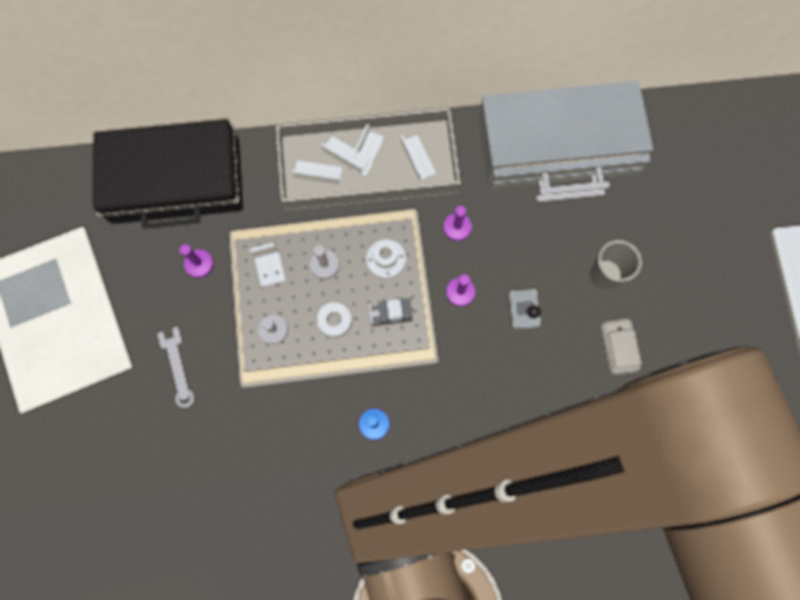

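View pics/side0.png

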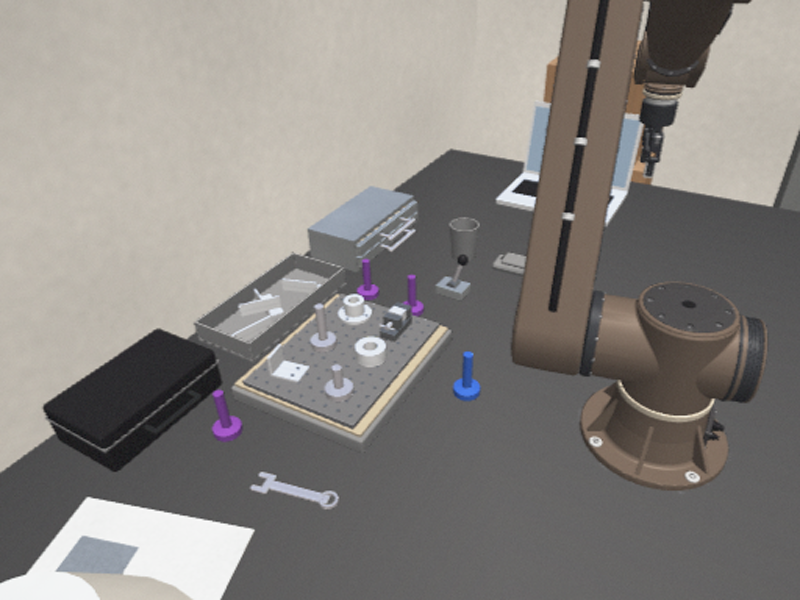

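The top view shows the hub at about (386,258), the tall pin's top at (319,252), the lever ball at (534,311), the cup at (620,262) and the mouse at (621,346). In the side view the hub is at (354,300), the tall pin's top at (321,307) and the ball at (463,260). I'll enlarge these areas for exact pixels.

Run:
```python
import cv2, numpy as np, pickle
d=pickle.load(open("s0.pkl","rb"))
def crop(n,x,y,w,h,k): return cv2.resize(d[n]["frame"][y:y+h,x:x+w,::-1],None,fx=k,fy=k,interpolation=cv2.INTER_CUBIC)
a=np.vstack([crop("top",190,145,80,60,5),crop("top",310,170,80,60,5)])
b=np.vstack([crop("side",190,180,80,60,5),crop("side",260,150,80,60,5)])
cv2.imwrite("pics/c1.png",np.hstack([a,b]))
```

```text
(no output)
```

View pics/c1.png

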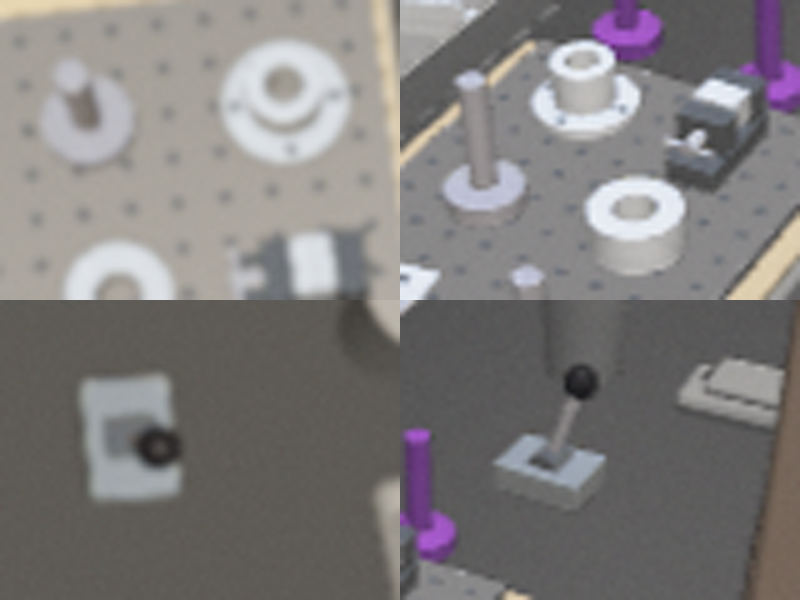

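Crop tiles (5x): in the top view the pin's top is at (71,75), the bore at (286,85), the ball at (159,447), and the box corners at (83,378), (168,375), (180,497), (92,502). In the side view the bore is at (582,61), the pin's top at (470,80), and the ball at (581,382).

```bash
cat > geo.py <<'E'
import numpy as np
def ray(s,p):
    T=np.array(s["world_from_camera"]);r=T[:3,:3]@np.linalg.inv(s["intrinsics"])@[*p,1];return T[:3,3],r/np.linalg.norm(r)
def tri(*sp):
    A=0;b=0;L=[ray(s,p) for s,p in sp]
    for o,r in L:
        P=np.eye(3)-np.outer(r,r);A=A+P;b=b+P@o
    x=np.linalg.solve(A,b)
    return x.round(1),[round(float(np.linalg.norm((np.eye(3)-np.outer(r,r))@(x-o))),1) for o,r in L]
def plane(s,p,z):
    o,r=ray(s,p);return (o+r*(z-o[2])/r[2]).round(1)
def px(s,X):
    T=np.array(s["world_from_camera"]);c=T[:3,:3].T@(np.array(X)-T[:3,3]);c=s["intrinsics"]@c;return c[:2]/c[2]
def c5(x,y,u,v): return (x+(u+.5)/5-.5,y+(v+.5)/5-.5)
def full(u,v): return ((u+.5)/1.5625-.5,(v+.5)/1.5625-.5)
E
python3 - <<'E'
from geo import *
import pickle
d=pickle.load(open("s0.pkl","rb"));t,s=d["top"],d["side"]
h=c5(190,145,286,85);p=c5(190,145,71,75);b=c5(310,170,159,147)
print("hub",tri((t,h),(s,c5(190,180,182,61))),plane(t,h,92))
print("pin",tri((t,p),(s,c5(190,180,70,80))),plane(t,p,145), "foot",plane(t,c5(190,145,88,118),66))
print("ball",tri((t,b),(s,c5(260,150,181,82))),plane(t,b,92))
for c in [(83,78),(168,75),(180,197),(92,202)]: print("box",plane(t,c5(310,170,*c),20))
for n,c,z in [("cup",(620,248),95),("mouse",(621,346),20),("shortpin",(272,326),110),("collar",(334,319),80),("vise",(392,310),80),("bracket",(268,268),60),("purpleA top",(460,212),95),("purpleB top",(464,282),95),("blue",(373,422),50),("handle",(573,192),60),("spanner",(178,370),5)]: print(n,plane(t,full(*c),z))
E
```

```text
hub (array([628.6,   4. ,  89.5]), [1.0, 1.0]) [626.8   3.6  92. ]
pin (array([628.6, 118. , 144.7]), [0.8, 0.8]) [627.8 117.6 145. ] foot [627.9 117.4  66. ]
ball (array([ 491.1, -241.4,   98.1]), [0.4, 0.4]) [ 492.  -242.8   92. ]
box [ 552.9 -220.3   20. ]
box [ 549.3 -270.1   20. ]
box [ 476.4 -265.8   20. ]
box [ 479.  -214.8   20. ]
cup [ 589.3 -413.1   95. ]
mouse [ 424.8 -407.5   20. ]
shortpin [511.3 211.6 110. ]
collar [518.9 107.1  80. ]
vise [524.    3.7  80. ]
bracket [631.6 220.4  60. ]
purpleA top [ 688.2 -137.6   95. ]
purpleB top [ 557.1 -127.9   95. ]
blue [334.9  57.4  50. ]
handle [ 717.9 -358.    60. ]
spanner [471.6 406.8   5. ]
```

Call:
apply_moves([
  [0,0,0,5.8],
  [0,0,0,5.8],
  [0,0,0,5.8],
  [0.02,-0.027,0,0],
  [0.02,-0.027,0,0],
  [0.02,-0.027,0,0],
  [0.02,-0.027,0,0],
  [0.02,-0.027,0,0],
  [0.02,-0.027,0,0],
  [0.02,-0.027,0,0],
], claw=0)

```text
time: 1.15
eef_pos: [327.5, -406.2, 249.9]
orientation: [-180.0, 0.0, -0.0]
contact_force: [0.3, -0.3, -0.6]
width: -0.0
grip_force: 0.0
```

Call:
apply_moves([
  [0.026,-0.036,0,0],
  [0.026,-0.036,0,0],
  [0.026,-0.036,0,0],
  [0.026,-0.036,0,0],
  [0.026,-0.036,0,0],
  [0.026,-0.036,0,0],
  [0.026,-0.036,0,0],
  [0.026,-0.036,0,0],
  [0.026,-0.036,0,0],
  [0.02,-0.03,0,0],
])

```text
time: 2.15
eef_pos: [582.0, -51.2, 249.8]
orientation: [-180.0, 0.0, 0.1]
contact_force: [0.1, 0.2, -0.5]
width: -0.0
grip_force: 0.0
```

Run:
```python
from workcell import sensors, eyes
import cv2, pickle
from geo import *
w=eyes.snapshot("wrist");pickle.dump(w,open("w1.pkl","wb"))
f=cv2.resize(w["frame"][:,:,::-1],(800,600),interpolation=cv2.INTER_CUBIC)
for X in [(627.5,4,92),(628,118,145)]:
    print(px(w,X)*1.5625)
cv2.imwrite("pics/w1.png",f);print(sensors.state()["eef_pos"])
```

```text
[309.49274305 211.40502464]
[ 70.86452963 221.99940925]
[583.86010396 -48.07323599 249.68692609]
```

View pics/w1.png

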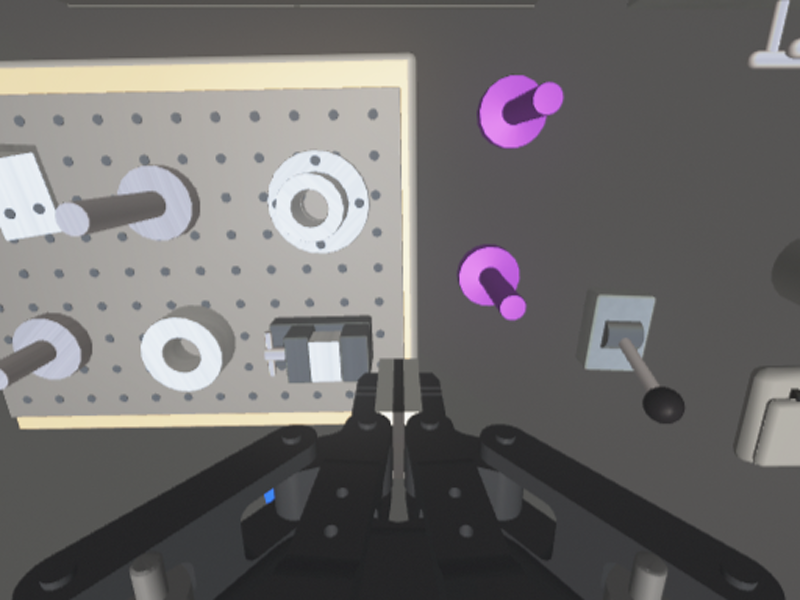

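The wrist view shows the bore at (309,205) and the tall pin's top at (73,218). Both are within about 4 mm of the predictions.

Call:
apply_moves([
  [0.015,-0.017,0,0],
  [0.015,-0.017,0,0],
  [0.015,-0.018,0,0],
  [0,0,0,0],
  [0,0,0,0],
])

```text
time: 2.7
eef_pos: [625.6, -1.2, 249.5]
orientation: [180.0, 0.1, 0.1]
contact_force: [-0.4, -0.9, -0.7]
width: -0.0
grip_force: 0.0
```

Call:
apply_moves([
  [0.003,-0.005,0.02,0],
  [0,0,0.025,0],
  [0,0,0.025,0],
  [0,0,0.025,0],
  [0,0,0.02,0],
  [0,0,0.004,0],
  [0,0,0,0],
  [0,0,0,0],
  [0,0,0,0],
])

```text
time: 3.6
eef_pos: [629.3, 3.4, 132.2]
orientation: [180.0, -0.1, -0.0]
contact_force: [-0.8, 0.1, 0.6]
width: -0.001
grip_force: 0.0
```

Call:
apply_moves([
  [0,0,0,0],
  [0,0,0,0],
  [0,0,0,0],
  [0,0,0,0],
  [0,0,0,0],
  [0,0,0,0],
  [0,0,0,0],
  [0,0,0,0],
  [0,0,0,0],
  [0,0,0,0],
])

```text
time: 4.6
eef_pos: [628.9, 3.6, 131.0]
orientation: [180.0, -0.0, 0.0]
contact_force: [-0.1, -0.3, -0.1]
width: 0.0
grip_force: 0.0
```

Run:
```python
from workcell import sensors, eyes
import cv2, pickle
from geo import *
w=eyes.snapshot("wrist")
f=cv2.resize(w["frame"][:,:,::-1],(800,600),interpolation=cv2.INTER_CUBIC)
for X in [(628,4,92),(628,118,145)]:
    print(px(w,X)*1.5625)
cv2.imwrite("pics/w2.png",f);print(sensors.state()["eef_pos"])
```

```text
[394.17169175 360.09953796]
[  5.48186499 438.97922025]
[628.91881771   3.67152071 130.96750871]
```

View pics/w2.png

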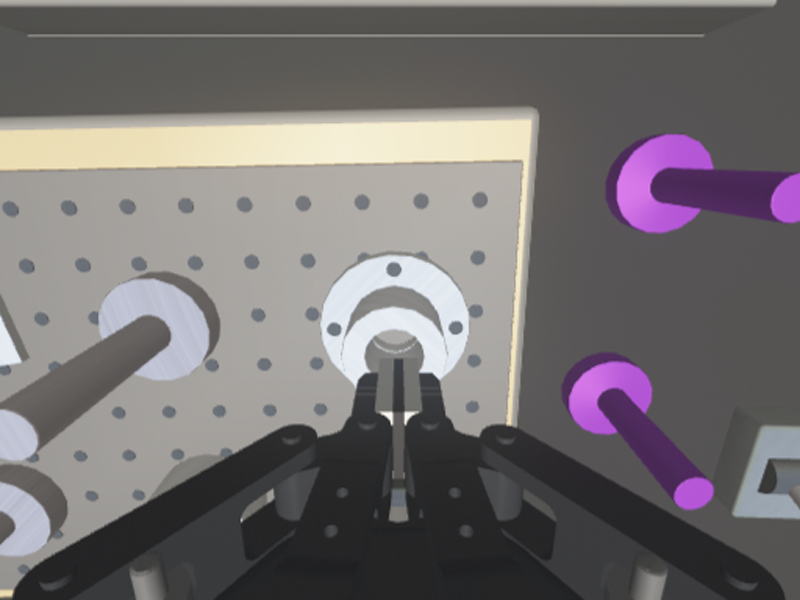

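The wrist view shows the fingertips over the boss, whose centre is at about (395,357). That matches the prediction. I'll hold longer and then move on.

Call:
apply_moves([
  [0,0,0,0],
  [0,0,0,0],
  [0,0,0,0],
  [0,0,0,0],
  [0,0,0,0],
  [0,0,0,0],
  [0,0,0,0],
  [0,0,0,0],
  [0,0,0,0],
  [0,0,0,0],
])

```text
time: 5.65
eef_pos: [628.9, 3.6, 131.0]
orientation: [180.0, -0.0, 0.0]
contact_force: [0.3, 0.7, 0.6]
width: 0.003
grip_force: 0.0
```

Call:
apply_moves([
  [0,0,-0.03,0],
  [0,0,-0.035,0],
  [0,0,-0.04,0],
  [0,-0.028,0,0],
  [0,-0.03,0,0],
  [0,-0.03,0,0],
  [0,-0.026,0,0],
  [0,0,0,0],
  [0,0,0,0],
])

```text
time: 6.55
eef_pos: [628.8, 117.9, 235.9]
orientation: [180.0, 0.0, 0.1]
contact_force: [-0.6, -0.7, -0.2]
width: -0.001
grip_force: 0.0
```

Next, down 52 mm to z = 184 and hold.

Call:
apply_moves([
  [0,0,0.02,0],
  [0,0,0.02,0],
  [0,0,0.012,0],
  [0,0,0,0],
  [0,0,0,0],
  [0,0,0,0],
  [0,0,0,0],
  [0,0,0,0],
  [0,0,0,0],
  [0,0,0,0],
])

```text
time: 7.55
eef_pos: [628.9, 117.7, 184.1]
orientation: [180.0, -0.0, 0.0]
contact_force: [0.6, 0.9, -0.5]
width: -0.001
grip_force: 0.0
```

Run:
```python
from workcell import sensors, eyes
import cv2, pickle
from geo import *
w=eyes.snapshot("wrist")
f=cv2.resize(w["frame"][:,:,::-1],(800,600),interpolation=cv2.INTER_CUBIC)
print(px(w,(628,118,145))*1.5625)
cv2.imwrite("pics/w3.png",f);print(sensors.state()["eef_pos"])
```

```text
[394.29714676 359.95169166]
[628.93270668 117.71005221 184.07674526]
```

View pics/w3.png

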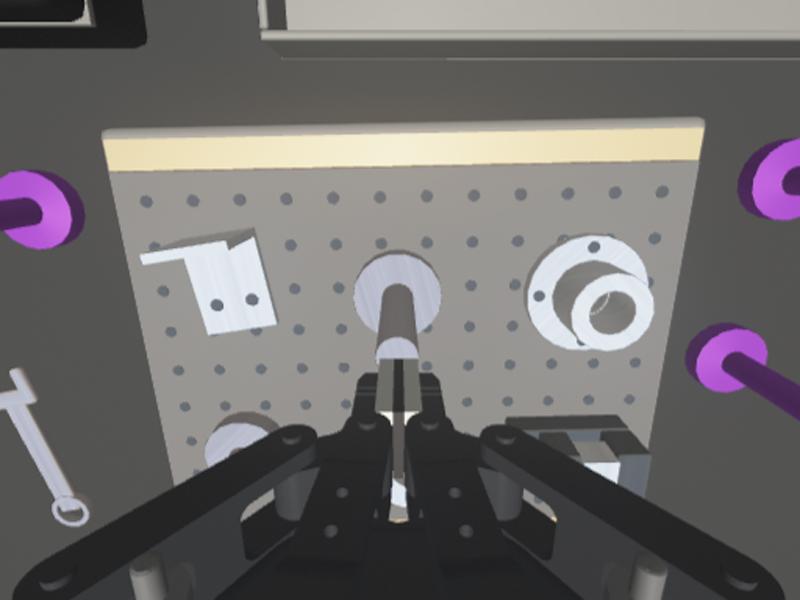

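The tall pin's top is centred at about (397,357), directly under the tips. I'll hold, then rise and travel to the lever.

Call:
apply_moves([
  [0,0,0,0],
  [0,0,0,0],
  [0,0,0,0],
  [0,0,0,0],
  [0,0,0,0],
  [0,0,0,0],
  [0,0,0,0],
  [0,0,0,0],
  [0,0,0,0],
  [0,0,0,0],
])

```text
time: 8.6
eef_pos: [628.9, 117.7, 184.0]
orientation: [180.0, -0.0, 0.0]
contact_force: [-0.7, 0.2, 0.4]
width: 0.0
grip_force: 0.0
```

Call:
apply_moves([
  [0,0,0,0],
  [0,0,0,0],
  [0,0,0,0],
  [0,0,0,0],
  [0,0,-0.025,0],
  [0,0,-0.03,0],
  [-0.02,0.036,0,0],
  [-0.02,0.036,0,0],
  [-0.02,0.036,0,0],
  [-0.02,0.036,0,0],
])

```text
time: 9.6
eef_pos: [548.0, -27.4, 239.1]
orientation: [180.0, -0.0, 0.0]
contact_force: [-0.0, -0.0, -0.9]
width: 0.003
grip_force: 0.0
```

Call:
apply_moves([
  [-0.02,0.036,0,0],
  [-0.02,0.036,0,0],
  [-0.02,0.036,0,0],
  [-0.02,0.036,0,0],
  [-0.02,0.036,0,0],
  [-0.02,0.034,0,0],
  [0,0,0,0],
  [0,0,0,0],
])

```text
time: 10.4
eef_pos: [428.6, -240.9, 239.1]
orientation: [180.0, -0.0, -0.1]
contact_force: [0.0, 0.4, 0.5]
width: -0.002
grip_force: 0.0
```

Call:
apply_moves([
  [0,0,0.03,0],
  [0,0,0.03,0],
  [0,0,0.03,0],
  [0,0,0.03,0],
  [0,0,0.025,0],
  [0,0,0,0],
  [0,0,0,0],
])

```text
time: 11.1
eef_pos: [429.5, -239.7, 94.3]
orientation: [-180.0, 0.0, 0.1]
contact_force: [0.0, 0.1, 0.2]
width: -0.001
grip_force: 0.0
```

Run:
```python
from workcell import sensors, eyes
import cv2
w=eyes.snapshot("wrist")
cv2.imwrite("pics/w4.png",cv2.resize(w["frame"][:,:,::-1],(800,600),interpolation=cv2.INTER_CUBIC));print(sensors.state()["eef_pos"])
```

```text
[ 429.67061664 -240.02449453   94.92930653]
```

View pics/w4.png

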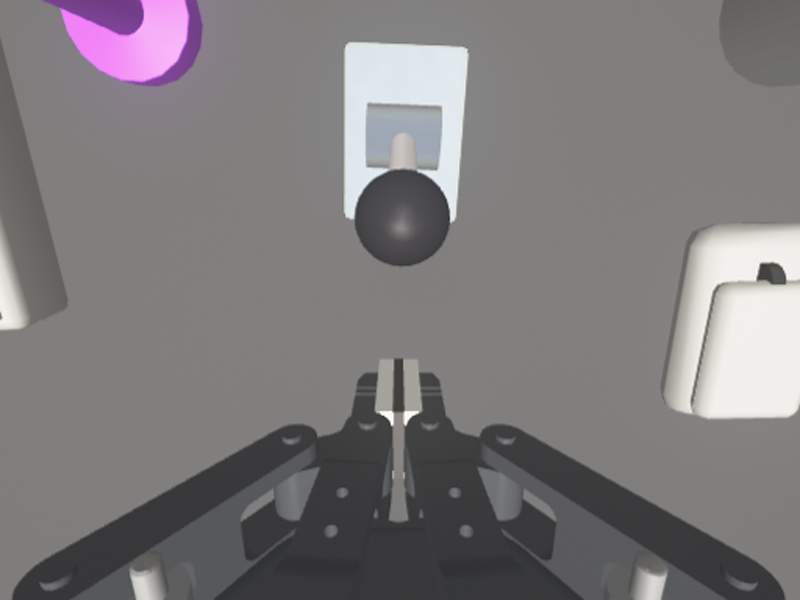

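The ball at (402,217) is straight ahead of the closed fingertips at (398,365), so I push along +x.

Call:
apply_moves([
  [0.01,0.001,0,0],
  [0.01,0.001,0,0],
  [0.01,0,0,0],
  [0.01,0.001,0,0],
  [0.01,0,0,0],
  [0.01,0.001,0,0],
  [0.01,0,0,0],
  [0.01,0.001,0,0],
  [0.005,0,0,0],
  [0,0,0,0],
])

```text
time: 12.15
eef_pos: [514.6, -245.4, 93.8]
orientation: [180.0, -0.0, 0.0]
contact_force: [-0.8, -0.1, -0.5]
width: 0.002
grip_force: 0.0
```

Call:
apply_moves([
  [0.003,0,0,0],
  [0.003,0,0,0],
  [0.002,0,0,0],
  [0.002,0,0,0],
  [0,0,0,0],
])

```text
time: 12.65
eef_pos: [524.2, -245.4, 94.1]
orientation: [180.0, -0.0, 0.0]
contact_force: [-0.1, 0.7, -0.6]
width: -0.002
grip_force: 0.0
```

Call:
apply_moves([
  [0.002,0,0,0],
  [0.002,0,0,0],
  [0,0,0,0],
])

```text
time: 12.95
eef_pos: [528.2, -245.4, 94.0]
orientation: [180.0, -0.0, 0.0]
contact_force: [-0.1, -0.1, 1.0]
width: -0.001
grip_force: 0.2
```

Run:
```python
from workcell import sensors, eyes
import cv2, numpy as np
w=eyes.snapshot("wrist")["frame"][:,:,::-1];s=eyes.snapshot("side")["frame"][150:210,260:340,::-1]
cv2.imwrite("pics/w5.png",np.hstack([cv2.resize(w,(400,300)),cv2.resize(s,(400,300),interpolation=cv2.INTER_CUBIC)]));x=sensors.state();print(x["eef_pos"],x["contact_force"])
```

```text
[ 528.10691682 -245.3968765    94.07568674] [ 0.5577823  -0.40101267 -0.32862935]
```

View pics/w5.png

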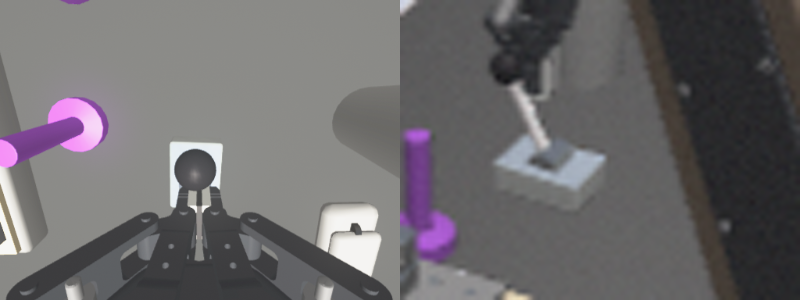

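The lever now leans away, with the ball at about (505,68) in the side crop. There is no stop force yet, so I'll nudge it further.

Call:
apply_moves([
  [0.002,0,0,0],
  [0.001,0,0,0],
  [0,0,0,0],
])

```text
time: 13.35
eef_pos: [529.9, -245.3, 93.9]
orientation: [-180.0, 0.2, 0.0]
contact_force: [-7.4, -0.7, 2.9]
width: -0.003
grip_force: 3.8
```

Call:
apply_moves([
  [0.002,0,0,0],
  [0.001,0,0,0],
  [0,0,0,0],
])

```text
time: 13.65
eef_pos: [530.5, -245.1, 93.7]
orientation: [-179.9, 0.5, 0.0]
contact_force: [-22.5, -4.0, 9.3]
width: 0.002
grip_force: 11.4
```

The lever is at its stop. I'll back off and rise.

Call:
apply_moves([
  [-0.01,0,0,0],
  [-0.02,0,0,0],
  [-0.03,0,0,0],
  [-0.03,0,0,0],
  [0,0,-0.04,0],
  [0,0,-0.04,0],
  [0,0,-0.04,0],
  [0,0,-0.03,0],
  [0,0,0,0],
  [0,0,0,0],
])

```text
time: 14.65
eef_pos: [444.0, -245.3, 244.3]
orientation: [179.9, -0.1, 0.0]
contact_force: [-0.1, -1.2, -0.5]
width: -0.003
grip_force: 0.0
```

Run:
```python
from workcell import sensors, eyes
import cv2, numpy as np
s=eyes.snapshot("side")["frame"][:,:,::-1]
cv2.imwrite("pics/w6.png",np.hstack([cv2.resize(s,(400,300)),cv2.resize(s[150:210,260:340],(400,300),interpolation=cv2.INTER_CUBIC)]));x=sensors.state();print(x["eef_pos"],x["contact_force"])
```

```text
[ 443.71742662 -245.15600951  243.41887056] [ 0.49597932 -0.65559071 -0.15379564]
```

View pics/w6.png

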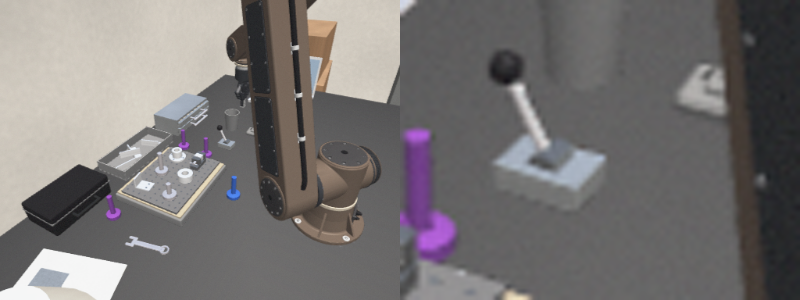

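The lever, with its ball at (506,67), stays fully over. The gripper is clear of it and everything else looks undisturbed.

```bash
python3 -c "
from workcell import workorder
print(workorder.finish_job())"
```

```text
the job is handed in; nothing more can be done
None
```

I pointed at the hub bore and then at the top of the taller pin for about two seconds each, pushed the lever to its stop and let go of it; the job is handed in, but no verdict came back.

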